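# Lock the balance's transport plunger

### The job

The laboratory balance is about to be carried away, so engage its transport lock: press the yellow spring plunger down into its grey housing and, keeping it down, slide the red keeper all the way along its housing over the plunger's raised orange end, so that it stays trapped when you let go. Feel your way gently, never leaning on anything with more than about 25 N, and leave the bottle, beaker and jar where they stand.

Things in the scene. Friction and masses are not known exactly. Their poses are not given: they have to be found in the camera images.
- balance: White laboratory balance, 300 (x) x 240 (y) x 70 mm high, fixed. Origin: centre of its underside, on the bench; z up, keypad side to -x. Round steel pan centred at x = -15 mm, radius 45, top at z = 78 mm. Transport lock on its deck at +x. The lock itself is not measured: shims differ, so it sits up to 13 mm higher or lower, 4 mm off in x and y, and 0.04 rad in yaw, from the nominal points.
- lock_nominal (a point): Point of the balance (its axes), 90 mm to +x of its centre, 100 mm above the bench: nominal lock centre. From here: grey housing trough 64 mm wide (x), y -86 to +56, rim at z = 0. Yellow plunger bar in it, 40 mm wide (x), y -77 to +47: its low part's top is at z = +12 when out; its raised end, y +17 to +43, is orange and 10 mm higher.
- press_nominal (a point): Nominal middle of the place to press with shut fingers: top of the plunger's low part (plunger out), 52 mm to -y of lock_nominal and 12 mm above it, axes as the balance. 40 (x) x 50 (y) mm are free there behind the open keeper. Pushed on to +y from there, still pressing, the fingers meet the keeper's back face and drive it along.
- keeper_nominal (a point): Nominal middle of the back (-y) face of the red keeper when joint keeper is 0; fixed to the balance, does not move with the keeper; axes as the balance. The keeper is a saddle 60 mm wide (x), 26 mm long (y), bridging the plunger's low part; its underside is 13.5 mm and its top 41.5 mm above lock_nominal. It slides to +y.
- plunger (a joint): How far the plunger is pressed down, m: 0 = fully out, 0.0105 = hard stop. Spring: 3 N to start, 8.3 N at the stop. Only beyond 0.0085 does the raised end pass below the keeper; before that it blocks the keeper. When trapped and let go it rises to about 0.0085 and rests against the keeper.
- keeper (a joint): How far the keeper has slid to the balance's +y, m: 0 = fully open, 0.030 = home against its end stop, over the raised end. It starts at 0 to 0.008, meets the raised end at 0.017, drags with about 2.5 N and stays where it is left.
- wash_bottle: Loose white bottle with red cap, radius 28, height 120 mm; origin at the centre of its underside. Leave alone.
- beaker: Loose open glass beaker, rim radius 32, height 80 mm; origin at the centre of its underside. Leave alone.
- jar: Loose amber jar with blue cap, radius 30, height 80 mm; origin at the centre of its underside. Leave alone.

How it is judged:
On the way, in this order (a step that is already met when the one before it is completed fails the run):
1. the plunger is pressed in while the keeper is still clear of its raised end (value of joint plunger above 0.0075 m and value of joint keeper below 0.019 m).
2. the keeper is home over the raised end (value of joint keeper above 0.026 m and value of joint plunger above 0.007 m), for 0.1 s.
At the end, for the whole second after the job is handed in: The keeper is home (within 4 mm of its 30 mm end stop) over the plunger's raised end, the plunger stays trapped at least 7 mm in, and both are at rest (all of step 2 and velocity of joint each of keeper, plunger below 0.005 m/s and velocity of joint plunger above -0.005 m/s); the robot touches nothing.
It fails at once if the fingers press on anything with more than 25 N (contact force between the fingers and anything else above 25 N).
It fails at once if the arm presses on anything with more than 25 N (contact force between the arm and anything else above 25 N).
It fails at once if the bottle, beaker or jar is moved by more than 20 mm (distance of any of wash_bottle, beaker, jar from where it was at the start of the episode above 0.02 m).
It also fails if it takes over 67 s, if anything falls off the work surface, if the arm or the gripper's body presses on something with over 40 N, if the wrist force passes 120 N, or if a joint passes its speed limit or range.

### The arm

A 6-joint arm with a two-finger parallel gripper is mounted at the origin on the work surface. World frame = base frame: x ahead of the robot, y to its left, z up, the work surface at z = 0. Lengths are in m, angles in rad, forces in N, time in s.
With the tool pointing down it reaches from about 0.25 to 0.775 m from the base axis. Payload 4 kg.
Tool frame: the origin (TCP) lies at the very end of the fingers, on their centre line; the grasp point (between the pads) lies 19 mm behind it; z points along the fingers, y is the line along which they close (so a half turn about z gives the same grasp; the last joint's range is limited). The gripper opens to 94 mm and grips with 3 to 60 N. Pads are 16 mm wide; open, the fingers measure 119 mm over their backs; the gripper's body (75 mm by 177 mm) begins 78 mm behind the grasp point.
Start: joints at [1.122, 0.087, 1.371, -0, 1.684, -0.103], TCP at [0.186, 0.517, 0.206] pointing down, gripper open.
Joint ranges: [-3.1, 3.1], [-0.76, 2.03], [0.27, 2.55], [-1.08, 4.22], [0.17, 2.65], [-2.57, 2.57]. Speed limits (rad/s): [2.79, 2.79, 3.14, 3.14, 3.14, 3.14].

### API

Orientations are given as a rotation vector (axis times angle).
In Python, from plant import observe, camera, camera_model, job_done, spot_in, trace gives the robot as it stands.
- The arm moves only by the tool move_arm, never from a script. Its argument "motion" is a list that holds one entry, the list of rows, each a list of 7 numbers: the shift along the tool's x, y, z in mm, then the turn, a rotation vector about the tool's x, y, z in rad, then the opening in per cent of the stroke, from 0 (shut) to 100 (fully open). In form: [[[tx, ty, tz, wx, wy, wz, fingers], ...]]. A call has exactly 10 rows; each row shifts and turns the commanded pose from where the row before left it, along the tool's axes as they then stand; what a row does not reach is not made up. A row lasts 1/12 s, in which the tool goes at most 41.7 mm and 7.16 degrees, less where a joint would pass 70% of its speed; a pose out of reach is approached as far as the arm can. A call is refused whole if a number of a shift passes 41.7 or a number of a turn 0.125, either way. A call with a gripper value outside its range is refused whole. The fingers move at their own pace and stop on an object; the grip force is fixed at half the most. Time passes only in rows, so rows that do not move let the fingers close, or fill a call up. It gives the time, the measured TCP pose, the force, the opening and the grip force at its end, in the units of the state.
- observe(): the state, without advancing time (a new reading comes with each control period).
- camera(name): name is "scene" or "top"; returns the picture (480x640x3 uint8, blue, green, red); there is no depth.
- camera_model(name): a dict with "K" (3x3 intrinsics, pixels), "T" (4x4, takes a point from camera to world coordinates). Camera axes: x right, y down, z forward; pixel columns grow to the right and rows downward; lengths in m; the calibration is good to about 2 mm. A picture is of the moment at which its call begins. camera_model takes no time and is no camera call.
- job_done(): hands the job in; it is judged then, once.
Trained networks look in the newest picture that a camera, given by its name, has taken for a name from the list of things; names that differ only in an ending like _2 or _b are one class to them, and where a whole thing is asked for, a point or a joint stands for the part that bears it (a point fixed in the world has none). Each returns a list of dicts, best first, with "p" (0 to 1); they miss things now and then, are a little off and sometimes report something else, mostly with a low value. They report only what shows in the picture. A call takes as long as a camera call.
- spot_in(name, camera): "box" ([centre column, centre row, width, height] in pixels, round what is visible of it).
- trace(name, camera): "mask" (480x640 bool, what is visible of it) and "box" ([centre column, centre row, width, height] in pixels, round what is visible of it).
The state is a dict: "t": time; "joints": joint angles; "joint_vel": joint speeds; "joint_efforts": joint torques, N m; "tool_pos": TCP position; "orientation": TCP orientation; "contact_force": force on the tool from outside, world axes, zero at the start; "ft_torque": the same for the moment, N m; "opening": opening from 0.0 (shut) to 1.0 (fully open); "grasp_force": force on a finger pad.
Only numpy, scipy, OpenCV 4.12 (cv2) and the standard library are available. Lean on these libraries where they do the work, as an engineer would, in place of code of your own. Each camera call takes 0.05 s, during which the arm holds its last target. There are 200 camera calls.

## Working session

There is one attempt and no reset: what is moved stays moved. The work goes in short steps, Python scripts to look and compute and a tool call to move; the robot and the scene stay as the last step left them, time stands still between calls to the robot, and variables do not carry over. Pictures are saved under pics/ and viewed, at most 10 in all, crops included, and the job is handed in when it is done.

Besides the shell and the picture viewer there is one more tool, called after "Call:" as name(argument=value, ...), one argument or row to a line, values as JSON. move_arm: Moves the arm, as the interface text tells. Its arguments: {"type":"object","properties":{"motion":{"type":"array","items":{"type":"array","items":{"type":"array","items":{"type":"number"}}}}},"required":["motion"]}

```bash
mkdir -p pics; python3 - <<'E'
from plant import *
import cv2,numpy as np
s=observe();print({k:np.round(v,3) for k,v in s.items()})
for c in ["scene","top"]:
    im=camera(c);cv2.imwrite(f"pics/{c}0.png",im)
    m=camera_model(c);print(c,np.round(m["K"],1).tolist(),np.round(m["T"],4).tolist())
    for n in ["balance","keeper","plunger","lock_nominal","wash_bottle","beaker","jar"]:
        print(n,[(np.round(d["box"]).tolist(),round(float(d["p"]),2)) for d in trace(n,c)[:2]])
E
```

```text
{'t': np.float64(0.0), 'joints': array([ 1.122,  0.088,  1.372, -0.   ,  1.684, -0.103]), 'joint_vel': array([-0.001, -0.001,  0.003, -0.001, -0.   ,  0.   ]), 'joint_efforts': array([-1.0000e-03, -3.4019e+01, -3.0242e+01,  7.2000e-02,  3.3000e-02,
       -0.0000e+00]), 'tool_pos': array([0.186, 0.517, 0.204]), 'orientation': array([-5.400e-01, -3.094e+00,  3.000e-03]), 'contact_force': array([-0.489, -0.964,  0.916]), 'ft_torque': array([-0.016, -0.04 ,  0.078]), 'grasp_force': np.float64(0.0), 'opening': np.float64(1.003)}
scene [[512.3, 0.0, 315.6], [0.0, 512.3, 237.4], [0.0, 0.0, 1.0]] [[0.5467, 0.4581, -0.7009, 1.0841], [0.8373, -0.2881, 0.4647, -0.3537], [0.0109, -0.8409, -0.541, 0.5713], [0.0, 0.0, 0.0, 1.0]]
balance [([342.0, 275.0, 170.0, 137.0], 0.57)]
keeper [([336.0, 258.0, 30.0, 46.0], 0.69)]
plunger [([332.0, 264.0, 86.0, 29.0], 0.79)]
lock_nominal [([340.0, 273.0, 171.0, 133.0], 0.84)]
wash_bottle [([464.0, 256.0, 34.0, 71.0], 0.61), ([341.0, 273.0, 166.0, 134.0], 0.26)]
beaker [([192.0, 286.0, 42.0, 59.0], 0.61)]
jar [([340.0, 272.0, 168.0, 132.0], 0.56), ([433.0, 236.0, 33.0, 48.0], 0.55)]
top [[433.2, 0.0, 316.0], [0.0, 433.2, 244.0], [0.0, 0.0, 1.0]] [[0.0134, -0.9994, 0.0303, 0.4616], [-0.9999, -0.0131, 0.009, 0.0502], [-0.0086, -0.0304, -0.9995, 0.9943], [0.0, 0.0, 0.0, 1.0]]
balance [([303.0, 248.0, 154.0, 167.0], 0.79)]
keeper [([328.0, 208.0, 22.0, 31.0], 0.96)]
plunger [([333.0, 210.0, 63.0, 39.0], 0.59)]
lock_nominal [([309.0, 249.0, 155.0, 165.0], 0.79)]
wash_bottle [([216.0, 190.0, 29.0, 27.0], 0.91)]
beaker [([416.0, 281.0, 33.0, 30.0], 0.97), ([329.0, 206.0, 23.0, 26.0], 0.29)]
jar [([206.0, 236.0, 33.0, 30.0], 0.85)]
```

```bash
python3 - <<'E'
import cv2,numpy as np
a=cv2.imread("pics/scene0.png")[180:360,160:500];b=cv2.imread("pics/top0.png")[140:350,180:440]
a=cv2.resize(a,(780,413),interpolation=3)
cv2.imwrite("pics/sc.png",a)
cv2.imwrite("pics/tc.png",cv2.resize(b,None,fx=2.8,fy=2.8,interpolation=3))
E
```

```text
(no output)
```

View pics/sc.png

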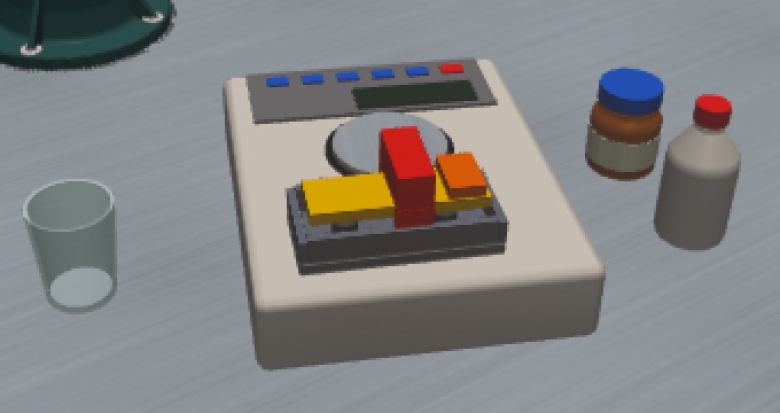

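View pics/tc.png

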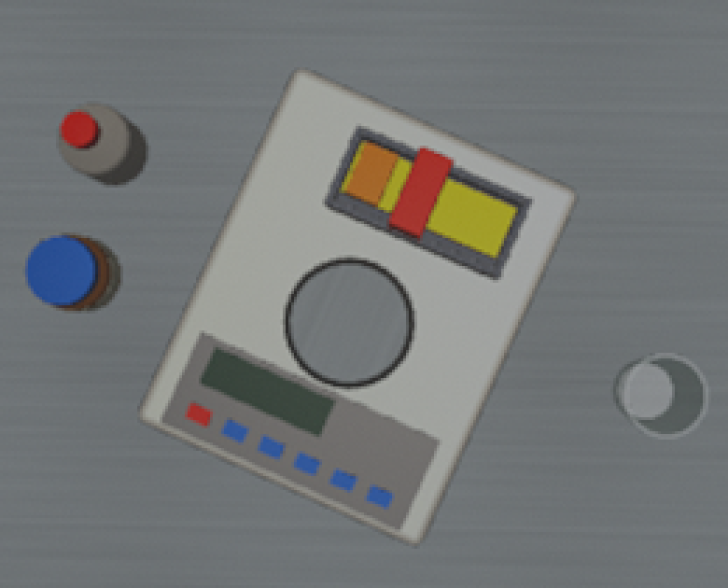

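The scene view shows the lock with the keeper at crop (405,150) and the yellow press area at (345,195). The top view shows the trough corners at crop (358,127), (532,200), (498,278) and (327,206). The bottle and jar stand on the +y side and the beaker on the -y side, all clear of the lock. Next I fit the lock pose from both views.

```bash
cat > fit.py <<'E'
from plant import *
import numpy as np
from scipy.optimize import least_squares
T=[((358,127),(32,56,0)),((532,200),(32,-86,0)),((498,278),(-32,-86,0)),((327,206),(-32,56,0)),
((518,207),(20,-77,12)),((500,258),(-20,-77,12)),((367,142),(20,43,22)),((398,152),(20,17,22)),((378,205),(-20,17,22)),((343,192),(-20,43,22)),
((421,148),(30,'f',41.5)),((453,157),(30,'b',41.5))]
S=[((302,180),(-20,-77,12)),((308,213),(20,-77,12)),((437,157),(-20,17,22)),((473,153),(-20,43,22)),((486,186),(20,43,22)),((450,192),(20,17,22)),
((380,130),(-30,'b',41.5)),((417,127),(-30,'f',41.5)),((435,171),(30,'f',41.5)),((397,179),(30,'b',41.5)),((292,235),(32,-86,0)),((507,224),(32,56,0))]
obs=[("top",np.array(p)/2.8+[180,140],q) for p,q in T]+[("scene",np.array(p)/2.294+[160,180],q) for p,q in S]
M={c:camera_model(c) for c in("top","scene")}
def proj(c,P):
    m=M[c];p=m["K"]@(m["T"][:3,:3].T@(P-m["T"][:3,3]));return p[:2]/p[2]
def res(v):
    x,y,z,a,k=v[:5];r=[]
    R=np.array([[np.cos(a),-np.sin(a)],[np.sin(a),np.cos(a)]])
    for c,p,(X,Y,Z) in obs:
        if Y=='f':Y=k
        if Y=='b':Y=k-26
        w=R@[X/1e3,Y/1e3]
        r+=list(proj(c,np.array([x+w[0],y+w[1],z+Z/1e3]))-p-(0 if c=="top" else v[5:7]))
    return np.array(r+list(v[5:7]/2))
f=least_squares(res,[.5,0,.1,-.4,5,0,0],loss="soft_l1")
print(np.round(f.x,4),f.cost);print(np.round(f.fun[:-2].reshape(-1,2),1).tolist())
x,y,z,a=f.x[:4];print("press",x+np.sin(a)*.052,y-np.cos(a)*.052,z+.012, "yaw",a)
from scipy.spatial.transform import Rotation as Rr
o=observe();R=Rr.from_rotvec(o["orientation"]).as_matrix();print(R.round(3),o["tool_pos"])
E
python3 fit.py
```

```text
[ 0.562   0.0378  0.0961 -0.4045  5.4315 -2.1175  0.0478] 13.80272250866763
[[0.1, -1.3], [0.4, 0.2], [0.1, 0.5], [-1.4, -1.5], [-0.3, 0.7], [-1.8, 0.3], [0.0, -0.5], [0.6, 1.1], [-0.2, 0.1], [0.6, -0.4], [-0.1, -1.1], [0.4, 1.0], [-0.7, 0.2], [0.1, 0.9], [-0.8, -0.4], [-0.6, -0.1], [0.3, -0.1], [-0.6, -1.1], [-0.2, -0.3], [-0.1, -0.4], [0.6, 1.9], [-0.0, 0.0], [2.3, 3.1], [0.4, -1.2]]
press 0.5415464508703542 -0.009979215106816076 0.10811256412058452 yaw -0.40454607458886943
[[-0.941  0.339  0.   ]
 [ 0.339  0.941  0.   ]
 [-0.     0.    -1.   ]] [0.1864304  0.51746765 0.20553347]
```

Call:
move_arm(
  motion=[
    [[0, 0, 0, 0, 0, 0.058, 0], [-28, -18, 0, 0, 0, 0, 0], [-28, -18, 0, 0, 0, 0, 0], [-28, -18, 0, 0, 0, 0, 0], [-28, -18, 0, 0, 0, 0, 0], [-28, -18, 0, 0, 0, 0, 0], [-28, -18, 0, 0, 0, 0, 0], [-28, -18, 0, 0, 0, 0, 0], [-28, -18, 0, 0, 0, 0, 0], [-28, -18, 0, 0, 0, 0, 0]],
  ],
)

```text
t: 1.63
tool_pos: [0.3551, 0.2681, 0.2058]
orientation: [0.63, 3.077, 0.001]
contact_force: [-0.2, 0.8, -0.0]
opening: 0.327
grasp_force: 0.0
```

Call:
move_arm(
  motion=[
    [[-28, -18, 0, 0, 0, 0, 0], [-28, -18, 0, 0, 0, 0, 0], [-28, -18, 0, 0, 0, 0, 0], [-28, -18, 0, 0, 0, 0, 0], [-28, -18, 0, 0, 0, 0, 0], [-28, -18, 0, 0, 0, 0, 0], [-28, -18, 0, 0, 0, 0, 0], [-28, -18, 0, 0, 0, 0, 0], [0, 0, 0, 0, 0, 0, 0], [0, 0, 0, 0, 0, 0, 0]],
  ],
)

```text
t: 2.47
tool_pos: [0.5043, 0.0478, 0.2051]
orientation: [-0.635, -3.076, -0.0]
contact_force: [-0.1, 0.7, -0.6]
opening: 0.006
grasp_force: 0.0
```

```bash
cat > where.py <<'E'
from plant import *
import numpy as np
from scipy.spatial.transform import Rotation as Rr
o=observe();R=Rr.from_rotvec(o["orientation"]).as_matrix()
L=np.array([.562,.0378,.0961]);a=-.4045
d=o["tool_pos"]-L
print("t",round(float(o["t"]),2),"lock-frame mm",np.round(Rr.from_euler("z",-a).apply(d)*1e3,1),"tool y yaw err",round(float(np.arctan2(R[1,1],R[0,1])-np.pi/2-a),4),"tooldelta to press(mm)",np.round(R.T@(np.array([.5415,-.0100,.1081])-o["tool_pos"])*1e3,1),"F",np.round(o["contact_force"],2),"open",round(float(o["opening"]),3))
E
python3 where.py
```

```text
t 2.47 lock-frame mm [-56.9 -13.5 109. ] tool y yaw err -0.0024 tooldelta to press(mm) [-57.1 -38.4  96.9] F [-0.12  0.66 -0.6 ] open 0.006
```

Call:
move_arm(
  motion=[
    [[-19, -13, 0, 0, 0, 0, 0], [-19, -13, 0, 0, 0, 0, 0], [-19, -12, 0, 0, 0, 0, 0], [0, 0, 15, 0, 0, 0, 0], [0, 0, 15, 0, 0, 0, 0], [0, 0, 15, 0, 0, 0, 0], [0, 0, 15, 0, 0, 0, 0], [0, 0, 10, 0, 0, 0, 0], [0, 0, 0, 0, 0, 0, 0], [0, 0, 0, 0, 0, 0, 0]],
  ],
)

```text
t: 3.3
tool_pos: [0.5409, -0.0074, 0.1353]
orientation: [-0.628, -3.077, -0.0]
contact_force: [-0.1, -0.1, 0.1]
opening: 0.006
grasp_force: 0.0
```

```bash
python3 where.py; python3 - <<'E'
from plant import *
import cv2
a=cv2.resize(camera("scene")[190:320,250:430],None,fx=4,fy=4,interpolation=3);cv2.imwrite("pics/s1.png",a)
E
```

```text
t 3.3 lock-frame mm [ -1.6 -49.9  39.2] tool y yaw err 0.0019 tooldelta to press(mm) [-1.6 -2.2 27.2] F [-0.1  -0.08  0.05] open 0.006
```

View pics/s1.png

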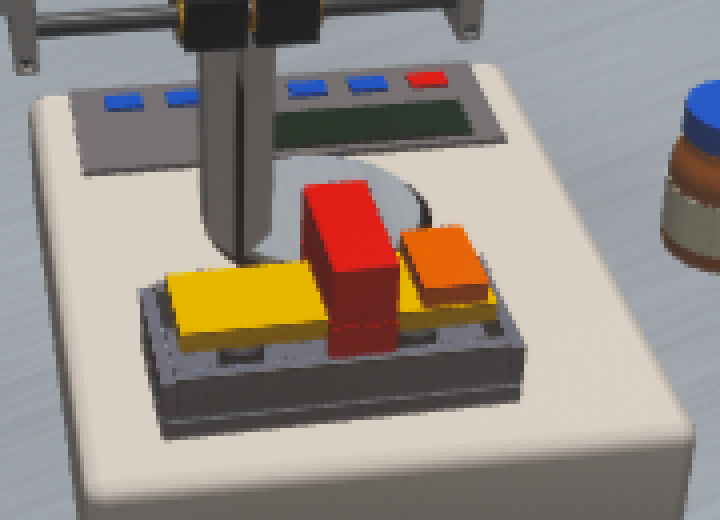

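The shut fingers, tip at about (237,260), hang over the yellow press area, clear of the red keeper's left edge at about (303,220). I'll lower them gently and watch the force.

Call:
move_arm(
  motion=[
    [[-1.5, -2, 0, 0, 0, 0, 0], [0, 0, 4, 0, 0, 0, 0], [0, 0, 4, 0, 0, 0, 0], [0, 0, 4, 0, 0, 0, 0], [0, 0, 2, 0, 0, 0, 0], [0, 0, 2, 0, 0, 0, 0], [0, 0, 2, 0, 0, 0, 0], [0, 0, 2, 0, 0, 0, 0], [0, 0, 0, 0, 0, 0, 0], [0, 0, 0, 0, 0, 0, 0]],
  ],
)

```text
t: 4.18
tool_pos: [0.5419, -0.0107, 0.1154]
orientation: [-0.63, -3.078, -0.0]
contact_force: [-0.3, 0.1, -0.4]
opening: 0.002
grasp_force: 0.0
```

Call:
move_arm(
  motion=[
    [[0, 0, 0.5, 0, 0, 0, 0], [0, 0, 0.5, 0, 0, 0, 0], [0, 0, 0.5, 0, 0, 0, 0], [0, 0, 0.5, 0, 0, 0, 0], [0, 0, 0.5, 0, 0, 0, 0], [0, 0, 0.5, 0, 0, 0, 0], [0, 0, 0.5, 0, 0, 0, 0], [0, 0, 0.5, 0, 0, 0, 0], [0, 0, 0, 0, 0, 0, 0], [0, 0, 0, 0, 0, 0, 0]],
  ],
)

```text
t: 5.02
tool_pos: [0.542, -0.0107, 0.1115]
orientation: [0.63, 3.078, 0.0]
contact_force: [0.3, -0.1, -0.1]
opening: 0.002
grasp_force: 0.0
```

Call:
move_arm(
  motion=[
    [[0, 0, 0.5, 0, 0, 0, 0], [0, 0, 0.5, 0, 0, 0, 0], [0, 0, 0.5, 0, 0, 0, 0], [0, 0, 0.5, 0, 0, 0, 0], [0, 0, 0.5, 0, 0, 0, 0], [0, 0, 0.5, 0, 0, 0, 0], [0, 0, 0.5, 0, 0, 0, 0], [0, 0, 0.5, 0, 0, 0, 0], [0, 0, 0, 0, 0, 0, 0], [0, 0, 0, 0, 0, 0, 0]],
  ],
)

```text
t: 5.85
tool_pos: [0.5421, -0.0108, 0.1076]
orientation: [0.63, 3.078, 0.0]
contact_force: [-1.2, 0.5, 4.0]
opening: 0.004
grasp_force: 2.0
```

Call:
move_arm(
  motion=[
    [[0, 0, 0.5, 0, 0, 0, 0], [0, 0, 0.5, 0, 0, 0, 0], [0, 0, 0.5, 0, 0, 0, 0], [0, 0, 0.5, 0, 0, 0, 0], [0, 0, 0.5, 0, 0, 0, 0], [0, 0, 0.5, 0, 0, 0, 0], [0, 0, 0, 0, 0, 0, 0], [0, 0, 0, 0, 0, 0, 0], [0, 0, 0, 0, 0, 0, 0], [0, 0, 0, 0, 0, 0, 0]],
  ],
)

```text
t: 6.68
tool_pos: [0.5421, -0.0108, 0.1048]
orientation: [0.63, 3.077, 0.0]
contact_force: [-1.4, 0.9, 4.9]
opening: 0.007
grasp_force: 2.7
```

Call:
move_arm(
  motion=[
    [[0, 0, 0.5, 0, 0, 0, 0], [0, 0, 0.5, 0, 0, 0, 0], [0, 0, 0.5, 0, 0, 0, 0], [0, 0, 0.5, 0, 0, 0, 0], [0, 0, 0.5, 0, 0, 0, 0], [0, 0, 0.5, 0, 0, 0, 0], [0, 0, 0.5, 0, 0, 0, 0], [0, 0, 0, 0, 0, 0, 0], [0, 0, 0, 0, 0, 0, 0], [0, 0, 0, 0, 0, 0, 0]],
  ],
)

```text
t: 7.52
tool_pos: [0.5421, -0.0108, 0.1017]
orientation: [0.63, 3.077, -0.0]
contact_force: [-2.1, -0.6, 6.4]
opening: 0.006
grasp_force: 3.5
```

Call:
move_arm(
  motion=[
    [[0, 0, 0.25, 0, 0, 0, 0], [0, 0, 0.25, 0, 0, 0, 0], [0, 0, 0.25, 0, 0, 0, 0], [0, 0, 0.25, 0, 0, 0, 0], [0, 0, 0.25, 0, 0, 0, 0], [0, 0, 0.25, 0, 0, 0, 0], [0, 0, 0, 0, 0, 0, 0], [0, 0, 0, 0, 0, 0, 0], [0, 0, 0, 0, 0, 0, 0], [0, 0, 0, 0, 0, 0, 0]],
  ],
)

```text
t: 8.35
tool_pos: [0.5421, -0.0108, 0.1006]
orientation: [0.63, 3.077, -0.0]
contact_force: [-2.9, 0.8, 8.1]
opening: -0.0
grasp_force: 4.3
```

Call:
move_arm(
  motion=[
    [[0, 0, 0.2, 0, 0, 0, 0], [0, 0, 0.2, 0, 0, 0, 0], [0, 0, 0.2, 0, 0, 0, 0], [0, 0, 0, 0, 0, 0, 0], [0, 0, 0, 0, 0, 0, 0], [0, 0, 0, 0, 0, 0, 0], [0, 0, 0, 0, 0, 0, 0], [0, 0, 0, 0, 0, 0, 0], [0, 0, 0, 0, 0, 0, 0], [0, 0, 0, 0, 0, 0, 0]],
  ],
)

```text
t: 9.18
tool_pos: [0.5422, -0.0109, 0.1006]
orientation: [0.63, 3.077, -0.0]
contact_force: [-3.9, -0.3, 10.2]
opening: 0.004
grasp_force: 5.3
```

The plunger is at its hard stop (z holds at 0.1006 while the force rises). Now I slide toward the keeper.

Call:
move_arm(
  motion=[
    [[0, 1.5, 0, 0, 0, 0, 0], [0, 1.5, 0, 0, 0, 0, 0], [0, 1.5, 0, 0, 0, 0, 0], [0, 1.5, 0, 0, 0, 0, 0], [0, 1.5, 0, 0, 0, 0, 0], [0, 1.5, 0, 0, 0, 0, 0], [0, 1.5, 0, 0, 0, 0, 0], [0, 1.5, 0, 0, 0, 0, 0], [0, 0, 0, 0, 0, 0, 0], [0, 0, 0, 0, 0, 0, 0]],
  ],
)

```text
t: 10.02
tool_pos: [0.5473, -0.0024, 0.1007]
orientation: [0.631, 3.074, -0.008]
contact_force: [-3.5, -5.5, 10.0]
opening: 0.006
grasp_force: 5.0
```

```bash
python3 where.py
```

```text
t 10.02 lock-frame mm [  2.3 -42.7   4.6] tool y yaw err -0.0003 tooldelta to press(mm) [ 2.3 -9.3 -7.3] F [-3.45 -5.54 10.05] open 0.006
```

Call:
move_arm(
  motion=[
    [[0.3, 1.2, 0, 0, 0, 0, 0], [0.3, 1.2, 0, 0, 0, 0, 0], [0.3, 1.2, 0, 0, 0, 0, 0], [0.3, 1.2, 0, 0, 0, 0, 0], [0, 1.2, 0, 0, 0, 0, 0], [0, 1.2, 0, 0, 0, 0, 0], [0, 1.2, 0, 0, 0, 0, 0], [0, 1.2, 0, 0, 0, 0, 0], [0, 0, 0, 0, 0, 0, 0], [0, 0, 0, 0, 0, 0, 0]],
  ],
)

```text
t: 10.85
tool_pos: [0.5502, 0.0069, 0.1007]
orientation: [0.631, 3.074, -0.008]
contact_force: [-2.6, -5.5, 9.4]
opening: 0.004
grasp_force: 4.8
```

```bash
python3 where.py
```

```text
t 10.85 lock-frame mm [  1.3 -33.1   4.6] tool y yaw err -0.0003 tooldelta to press(mm) [  1.3 -19.   -7.3] F [-2.6  -5.47  9.44] open 0.004
```

Call:
move_arm(
  motion=[
    [[0, 1, 0, 0, 0, 0, 0], [0, 1, 0, 0, 0, 0, 0], [0, 1, 0, 0, 0, 0, 0], [0, 1, 0, 0, 0, 0, 0], [0, 1, 0, 0, 0, 0, 0], [0, 1, 0, 0, 0, 0, 0], [0, 1, 0, 0, 0, 0, 0], [0, 1, 0, 0, 0, 0, 0], [0, 0, 0, 0, 0, 0, 0], [0, 0, 0, 0, 0, 0, 0]],
  ],
)

```text
t: 11.68
tool_pos: [0.5529, 0.0133, 0.1008]
orientation: [0.632, 3.075, -0.01]
contact_force: [-4.0, -6.9, 10.4]
opening: 0.006
grasp_force: 5.9
```

```bash
python3 where.py
```

```text
t 11.68 lock-frame mm [  1.2 -26.1   4.7] tool y yaw err -0.0007 tooldelta to press(mm) [  1.2 -26.   -7.2] F [-4.01 -6.95 10.42] open 0.006
```

Call:
move_arm(
  motion=[
    [[0, 1, 0, 0, 0, 0, 0], [0, 1, 0, 0, 0, 0, 0], [0, 1, 0, 0, 0, 0, 0], [0, 1, 0, 0, 0, 0, 0], [0, 1, 0, 0, 0, 0, 0], [0, 1, 0, 0, 0, 0, 0], [0, 1, 0, 0, 0, 0, 0], [0, 1, 0, 0, 0, 0, 0], [0, 0, 0, 0, 0, 0, 0], [0, 0, 0, 0, 0, 0, 0]],
  ],
)

```text
t: 12.52
tool_pos: [0.5559, 0.0206, 0.1008]
orientation: [0.632, 3.075, -0.011]
contact_force: [-3.9, -7.3, 10.8]
opening: 0.004
grasp_force: 6.1
```

```bash
python3 where.py
```

```text
t 12.52 lock-frame mm [  1.2 -18.2   4.7] tool y yaw err -0.0007 tooldelta to press(mm) [  1.2 -33.8  -7.1] F [-3.88 -7.29 10.84] open 0.004
```

Call:
move_arm(
  motion=[
    [[0, 1, 0, 0, 0, 0, 0], [0, 1, 0, 0, 0, 0, 0], [0, 1, 0, 0, 0, 0, 0], [0, 1, 0, 0, 0, 0, 0], [0, 1, 0, 0, 0, 0, 0], [0, 1, 0, 0, 0, 0, 0], [0, 0.5, 0, 0, 0, 0, 0], [0, 0.5, 0, 0, 0, 0, 0], [0, 0, 0, 0, 0, 0, 0], [0, 0, 0, 0, 0, 0, 0]],
  ],
)

```text
t: 13.35
tool_pos: [0.5585, 0.0269, 0.1008]
orientation: [0.632, 3.075, -0.011]
contact_force: [-3.9, -8.6, 10.7]
opening: 0.006
grasp_force: 6.2
```

```bash
python3 where.py
```

```text
t 13.35 lock-frame mm [  1.1 -11.4   4.7] tool y yaw err -0.0008 tooldelta to press(mm) [  1.1 -40.7  -7.1] F [-3.89 -8.6  10.67] open 0.006
```

Call:
move_arm(
  motion=[
    [[0, 0.5, 0, 0, 0, 0, 0], [0, 0.5, 0, 0, 0, 0, 0], [0, 0.5, 0, 0, 0, 0, 0], [0, 0.5, 0, 0, 0, 0, 0], [0, 0.5, 0, 0, 0, 0, 0], [0, 0.5, 0, 0, 0, 0, 0], [0, 0, 0, 0, 0, 0, 0], [0, 0, 0, 0, 0, 0, 0], [0, 0, 0, 0, 0, 0, 0], [0, 0, 0, 0, 0, 0, 0]],
  ],
)

```text
t: 14.18
tool_pos: [0.5597, 0.0296, 0.1008]
orientation: [0.632, 3.075, -0.011]
contact_force: [-4.4, -8.5, 10.7]
opening: 0.004
grasp_force: 6.2
```

```bash
python3 where.py
```

```text
t 14.18 lock-frame mm [ 1.1 -8.4  4.7] tool y yaw err -0.0009 tooldelta to press(mm) [  1.  -43.6  -7. ] F [-4.41 -8.55 10.73] open 0.004
```

Still moving freely, so I continue to the end stop in small steps.

Call:
move_arm(
  motion=[
    [[0, 0.4, 0, 0, 0, 0, 0], [0, 0.4, 0, 0, 0, 0, 0], [0, 0.4, 0, 0, 0, 0, 0], [0, 0.4, 0, 0, 0, 0, 0], [0, 0, 0, 0, 0, 0, 0], [0, 0, 0, 0, 0, 0, 0], [0, 0, 0, 0, 0, 0, 0], [0, 0, 0, 0, 0, 0, 0], [0, 0, 0, 0, 0, 0, 0], [0, 0, 0, 0, 0, 0, 0]],
  ],
)

```text
t: 15.02
tool_pos: [0.5603, 0.0311, 0.1007]
orientation: [0.632, 3.075, -0.011]
contact_force: [-4.7, -8.1, 11.0]
opening: 0.006
grasp_force: 6.2
```

```bash
python3 where.py; python3 - <<'E'
from plant import *
import cv2
a=cv2.resize(camera("scene")[190:320,250:430],None,fx=4,fy=4,interpolation=3);cv2.imwrite("pics/s2.png",a)
E
```

```text
t 15.02 lock-frame mm [ 1.1 -6.8  4.6] tool y yaw err -0.0009 tooldelta to press(mm) [  1.  -45.2  -7.1] F [-4.69 -8.07 10.98] open 0.006
```

View pics/s2.png

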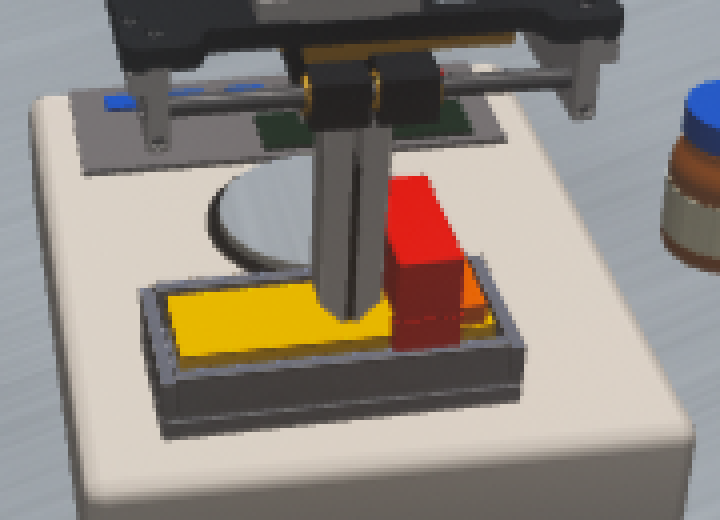

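The keeper (near edge now at 392..462, against about 330..397 before) lies over most of the orange end, with the fingers on its back face. Its image shift of about 24 mm puts it near home, so I push on until the stop is felt.

Call:
move_arm(
  motion=[
    [[0, 0.4, 0, 0, 0, 0, 0], [0, 0.4, 0, 0, 0, 0, 0], [0, 0.4, 0, 0, 0, 0, 0], [0, 0.4, 0, 0, 0, 0, 0], [0, 0, 0, 0, 0, 0, 0], [0, 0, 0, 0, 0, 0, 0], [0, 0, 0, 0, 0, 0, 0], [0, 0, 0, 0, 0, 0, 0], [0, 0, 0, 0, 0, 0, 0], [0, 0, 0, 0, 0, 0, 0]],
  ],
)

```text
t: 15.9
tool_pos: [0.5604, 0.0315, 0.1008]
orientation: [0.633, 3.076, -0.015]
contact_force: [-5.9, -11.8, 11.5]
opening: 0.003
grasp_force: 7.7
```

```bash
python3 where.py
```

```text
t 15.9 lock-frame mm [ 1.  -6.4  4.7] tool y yaw err -0.0013 tooldelta to press(mm) [  1.  -45.6  -6.9] F [ -5.94 -11.8   11.51] open 0.003
```

End stop felt: the lateral force rose while travel stopped. I back off the keeper, then lift.

Call:
move_arm(
  motion=[
    [[0, -1, 0, 0, 0, 0, 0], [0, -1, 0, 0, 0, 0, 0], [0, -1, 0, 0, 0, 0, 0], [0, -1, 0, 0, 0, 0, 0], [0, -1, 0, 0, 0, 0, 0], [0, -1, 0, 0, 0, 0, 0], [0, 0, -1, 0, 0, 0, 0], [0, 0, -1, 0, 0, 0, 0], [0, 0, -1, 0, 0, 0, 0], [0, 0, -1, 0, 0, 0, 0]],
  ],
)

```text
t: 16.73
tool_pos: [0.5592, 0.0311, 0.1029]
orientation: [0.63, 3.076, 0.001]
contact_force: [0.4, 0.2, 0.6]
opening: 0.008
grasp_force: 0.5
```

Call:
move_arm(
  motion=[
    [[0, 0, -3, 0, 0, 0, 0], [0, 0, -10, 0, 0, 0, 0], [0, 0, -15, 0, 0, 0, 0], [0, 0, -15, 0, 0, 0, 0], [0, 0, -15, 0, 0, 0, 0], [0, 0, -15, 0, 0, 0, 0], [0, -20, -15, 0, 0, 0, 0], [0, -20, 0, 0, 0, 0, 0], [0, 0, 0, 0, 0, 0, 0], [0, 0, 0, 0, 0, 0, 0]],
  ],
)

```text
t: 17.57
tool_pos: [0.5425, -0.0061, 0.1909]
orientation: [-0.632, -3.077, -0.001]
contact_force: [0.5, 0.9, 0.2]
opening: 0.003
grasp_force: 0.0
```

```bash
python3 where.py; python3 - <<'E'
from plant import *
import cv2
a=cv2.resize(camera("scene")[190:320,250:430],None,fx=4,fy=4,interpolation=3);cv2.imwrite("pics/s3.png",a)
E
```

```text
t 17.57 lock-frame mm [ -0.7 -48.1  94.8] tool y yaw err -0.0009 tooldelta to press(mm) [-0.7 -4.  82.8] F [0.54 0.93 0.17] open 0.003
```

View pics/s3.png

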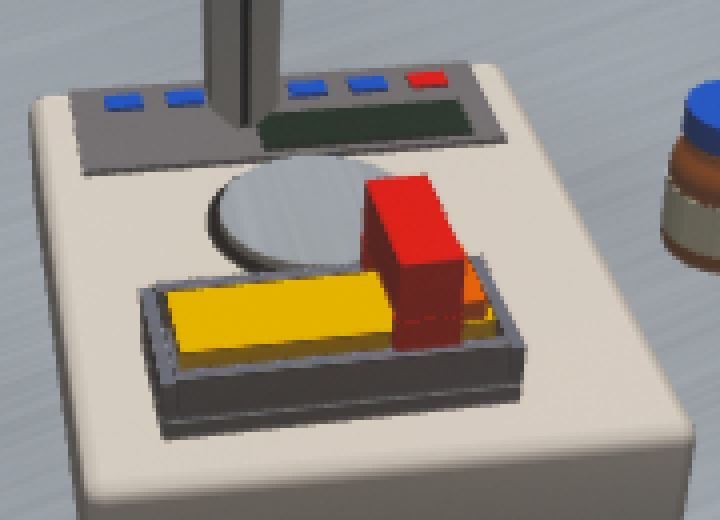

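The keeper, near edge at 393..463, stays over the orange end. The yellow bar sits low, near edge at row 345 against 330 when out, so it is trapped. The gripper is well clear.

```bash
python3 -c "
from plant import *
print(job_done())"
```

```text
the job is handed in; nothing more can be done
None
```

The transport lock looks engaged: the plunger is trapped under the keeper, which I pushed to its end stop. The measured force peaked at about 18 N in the readings I took, nothing touched the bottle, beaker or jar, and I handed the job in at about 18 s; it gave no verdict.

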